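# Find the heavy side of a loaded sample rotator by feel and hold it down

### The arm

A 6-joint arm with a two-finger parallel gripper is mounted at the origin on a cart in front of the work surface, level with it; the furniture and walls round the work are solid. World frame = base frame: x ahead of the robot, y to its left, z up, the work surface at z = 0. Lengths are in m, angles in degrees, forces in N, time in s.
With the tool pointing down it reaches from about 0.275 to 1 m from the base axis. Payload 8.4 kg.
Tool frame: the origin (TCP) lies between the finger pads; the fingertips stand 19 mm ahead of it and the grasp point (between the pads) is the TCP; z points along the fingers, y is the line along which they close (so a half turn about z gives the same grasp; the last joint's range is limited). The gripper opens to 85 mm and grips with 20 to 120 N. Pads are 22 mm wide; open, the fingers measure 114 mm over their backs; the gripper's body (76 mm by 85 mm) begins 54 mm behind the grasp point. The pads swing forward as they close: fully open they stand 13 mm farther back than shut.
Start: joints at [70.451, 20.225, 93.587, -0, 66.188, -0.138], TCP at [0.208, 0.589, 0.25] pointing down, gripper open.
Joint ranges: [-150.9, 150.9], [-52.94, 120.26], [3.33, 152.33], [-74.26, 254.26], [0, 154.13], [-172.89, 172.89]. Speed limits (degrees/s): [127.2, 127.2, 159.86, 180, 180, 180].

### API

Orientations are given as a 3x3 rotation matrix whose columns are the frame's x, y, z axes.
In Python, from plant import get_obs, camera, close_job, regions_of, place_of gives the robot as it stands.
- The arm moves only by the tool apply_moves, never from a script. Its argument "motion" is a list of rows, each a list of 6 numbers: the shift along the tool's x, y, z in m, then the turn, a rotation vector about the tool's x, y, z in rad. A call has 1 to 8 rows; each row is the pose to reach, as a shift and turn from the pose commanded when the call began, along the tool's axes at that moment; what a row does not reach only later rows make up. A row lasts 1/8 s, in which the tool goes at most 62.5 mm and 10.7 degrees, less where a joint would pass 70% of its speed; a pose out of reach is approached as far as the arm can. A call with a gripper value outside its range is refused whole. "fingers" is the finger opening in m, from 0 to 0.0854, set as the call begins (left out, the last holds). The fingers move at their own pace and stop on an object; "squeeze" is the grip in N (left out, the last holds). Time passes only in rows, so rows that repeat a pose let the fingers close. It gives the time, the measured TCP pose, the force, the opening and the grip force at its end, in the units of the state.
- get_obs(): the state, without advancing time (a new reading comes with each control period).
- camera(name): name is "scene" or "top" or "wrist"; returns a dict with "image" (384x512x3 uint8, red, green, blue), "mtx" (3x3 intrinsics, pixels), "k1" (the pictures are not rectified: a ray, as slopes to the right and down, at radius r is drawn at 1 + k1 r^2 times it, then the intrinsics apply), "rvec" (rotation vector, rad) and "tvec" (3), from world to camera coordinates, as OpenCV has them; the wrist camera has in their place "mount" (4x4, takes a point from camera to tool coordinates, whose origin is the TCP and whose axes are the flange's). Camera axes: x right, y down, z forward; pixel columns grow to the right and rows downward; lengths in m; the calibration is good to about 2 mm. A picture is of the moment at which its call begins: read the wrist's pose just before it. There is no depth.
- close_job(): hands the job in; it is judged then, once.
Trained networks look in the newest picture that a camera, given by its name, has taken for a name from the list of things; names that differ only in an ending like _2 or _b are one class to them, and where a whole thing is asked for, a point or a joint stands for the part that bears it (a point fixed in the world has none). Each returns a list of dicts, best first, with "p" (0 to 1); they miss things now and then, are a little off and sometimes report something else, mostly with a low value. They report only what shows in the picture. A call takes as long as a camera call.
- regions_of(camera, label): "region" (384x512 bool, what is visible of it).
- place_of(camera, label): "position" ([x, y, z] in m, in world coordinates, good to about 4 mm: a listed point, or the origin of a listed thing).
The state is a dict: "t": time; "joint_pos": joint angles; "joint_velocities": joint speeds; "joint_efforts": joint torques, N m; "tool_pos": TCP position; "tcp_rot": TCP orientation; "ft_force": force on the tool from outside, world axes, zero at the start; "moment": the same for the moment, N m; "finger_gap": finger opening in m; "grip_force": force on a finger pad.
Only numpy, scipy, OpenCV 4.12 (cv2) and the standard library are available. Lean on these libraries where they do the work, as an engineer would, in place of code of your own. Each camera call takes 0.05 s, during which the arm holds its last target. There are 200 camera calls.

### The job

The six sample jars on the rotator's upright wheel look alike but are filled unequally, so the wheel is out of balance, and the drag of its switched-off gearbox keeps it standing wherever it is left. Before the counterweight jars are fitted, turn the wheel slowly by hand, feel which side of it is heavy, and bring the heavy side to the very bottom. Finish while holding the wheel firmly and still there with the gripper; leave the two spare jars and the flask beside the rotator alone.

Things in the scene. Friction and masses are not known exactly. Their poses are not given: they have to be found in the camera images.
- hub (a point): Centre of the upright wheel, in the middle of its rim's thickness, 165 mm above the worktop. Axes are the fixed rotator's: x along the level axis from the wheel back into the gearbox (jar side -x, roughly to the robot), z up. Bare aluminium disc 220 mm across, 10 mm thick. Jars and cups on its front reach 69 mm from the axis, so the outer 41 mm are free on both faces: pinch the rim from above.
- rotator: The white bench rotator that carries the wheel, fixed; origin on the worktop straight below the hub, axes as the hub's. Jars stand out in front to x = -63 mm. Behind: a round gearbox head of 40 mm radius about the axis, x = 25 to 136 mm, on a 72 mm wide column; housing 150 mm wide, 85 mm high, x = 33 to 163 mm. Foot plate 22 mm high under the wheel.
- wheel (a joint): Wheel angle, rad: 0 with the index line at the top, grows clockwise as seen from the robot (about the hub's +x); endless. Drag 0.42 N m either way. The filling adds a moment of 0.25 to 0.35 N m when the heavy side is level with the axis, none when it is straight up or down. Where the heavy side is differs each time, is unrelated to the index line and unseen; it starts 55 degrees or more off the bottom.
- index_line (a point): Middle of the short black index line on the front face of the wheel, 97.5 mm from the axis; it turns with the wheel and only serves to read its angle.
- jar_a_mid (a point): Spare white jar, 34 mm across, 56 mm high, standing loose on the worktop to the left of the rotator; its centre, half-way up. To be left alone.
- jar_b_mid (a point): Second spare white jar of the same kind, beside the first; its centre, half-way up. To be left alone.
- flask_mid (a point): Small conical glass flask, 55 mm across, 158 mm high, standing loose to the right of the rotator; its centre, half-way up. To be left alone.

How it is judged (in metres and radians):
On the way:
1. the wheel is held by the gripper and has been turned by hand (its rim at least 30 mm from where it was) (contact force between the fingers and wheel above 1 N and distance of index_line from where it was at the start of the episode above 0.03 m), for 0.1 s.
At the end, for the whole second after the job is handed in: The heavy side of the wheel (the centre of mass of what is in its jars) points straight down to within 15 degrees, the gripper is holding the wheel with at least 3 N, and the wheel stands still (under 0.05 rad/s) (angle between heavy_side's own z axis and vertical below 0.26 rad and contact force between the fingers and wheel above 3 N and velocity of joint wheel between -0.05 and 0.05 rad/s); the arm keeps its last pose, push and grip.
It fails at once if the wheel is flung round (faster than 4 rad/s) (velocity of joint wheel above 4 rad/s or velocity of joint wheel below -4 rad/s).
It fails at once if a spare jar or the flask is moved by more than 15 mm (distance of any of jar_a_mid, jar_b_mid, flask_mid from where it was at the start of the episode above 0.015 m).
It also fails if it takes over 72 s, if anything falls off the work surface, if the arm or the gripper's body presses on something with over 40 N, if the wrist force passes 120 N, or if a joint passes its speed limit or range.

## Working session

There is one attempt and no reset: what is moved stays moved. The work goes in short steps, Python scripts to look and compute and a tool call to move; the robot and the scene stay as the last step left them, time stands still between calls to the robot, and variables do not carry over. Pictures are saved under pics/ and viewed, at most 10 in all, crops included, and the job is handed in when it is done.

Besides the shell and the picture viewer there is one more tool, called after "Call:" as a command line: name --pt "numbers of a row" for each row, then --argument value for the rest. apply_moves: Moves the arm, as the interface text tells. Its arguments: {"type":"object","properties":{"motion":{"type":"array"},"fingers":{"type":"number"},"squeeze":{"type":"number"}},"required":["motion"]}

```bash
mkdir -p pics; ls; python3 - <<'E'
from plant import *
import cv2,numpy as np
o=get_obs();print(o)
for c in("scene","top"):
    d=camera(c);cv2.imwrite(f"pics/{c}0.png",d["image"][:,:,::-1])
    for n in("hub","rotator","index_line","jar_a_mid","flask_mid"):
        print(c,n,[(np.round(r["position"],3),round(r["p"],2)) for r in place_of(c,n)][:3])
E
```

```text
pics
{'t': 0.0, 'joint_pos': array([ 7.04511934e+01,  2.02623145e+01,  9.36266977e+01, -3.63903990e-04,
        6.61878048e+01, -1.37312484e-01]), 'joint_velocities': array([ 0.11844949,  0.04217826,  0.13715567,  0.00611324, -0.17306322,
        0.08643919]), 'joint_efforts': array([ 5.52278623e-03, -6.05254698e+01, -3.42068768e+01,  4.48422134e-04,
        9.42025246e-03, -5.60316482e-05]), 'tool_pos': array([0.20757652, 0.58907215, 0.2495813 ]), 'tcp_rot': array([[-9.43156858e-01,  3.32347626e-01, -4.43138725e-04],
       [ 3.32347921e-01,  9.43156009e-01, -1.26537106e-03],
       [-2.59411760e-06, -1.34071963e-03, -9.99999101e-01]]), 'ft_force': array([ 0.33124672, -0.00337034, -0.58619851]), 'moment': array([-0.03913382,  0.02428667, -0.02676204]), 'grip_force': 0.0, 'finger_gap': 0.08550211039753945}
scene hub [(array([ 0.531, -0.1  ,  0.165]), 0.64)]
scene rotator [(array([ 0.536, -0.1  ,  0.   ]), 0.58)]
scene index_line [(array([ 0.535, -0.111,  0.261]), 0.88)]
scene jar_a_mid [(array([0.408, 0.317, 0.026]), 0.64)]
scene flask_mid [(array([ 0.58 , -0.348,  0.078]), 0.9)]
top hub [(array([ 0.533, -0.101,  0.166]), 0.68)]
top rotator [(array([ 0.536, -0.098, -0.002]), 0.8)]
top index_line [(array([ 0.536, -0.11 ,  0.26 ]), 0.84)]
top jar_a_mid [(array([0.41 , 0.313, 0.025]), 0.42)]
top flask_mid []
```

View pics/scene0.png

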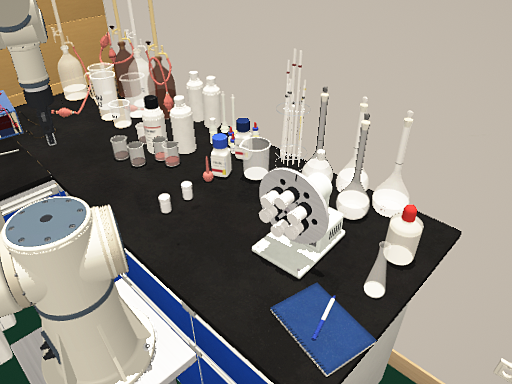

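View pics/top0.png

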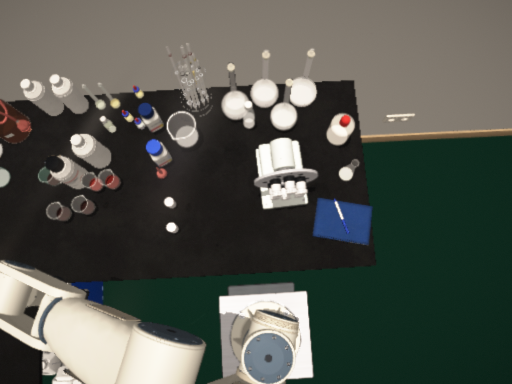

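The scene view shows the rotator with the wheel at about (293,205), its jars facing the robot, the spare jars at (165,203) and (187,190), and the flask at (377,270). In the top view the wheel is edge-on from (254,183) to (318,174). Next I'll fit its yaw.

```bash
cat > h.py <<'E'
import numpy as np,cv2
from plant import *
def proj(d,P):
    R=cv2.Rodrigues(np.array(d["rvec"]))[0]; c=P@R.T+np.array(d["tvec"]).ravel()
    s=c[:,:2]/c[:,2:]; s=s*(1+d["k1"]*(s**2).sum(1,keepdims=True))
    m=np.array(d["mtx"]); return s*[m[0,0],m[1,1]]+m[:2,2]
def axes(yaw):
    c,s=np.cos(yaw),np.sin(yaw); return np.array([[c,-s,0],[s,c,0],[0,0,1.]])
E
python3 - <<'E'
from h import *
from scipy.optimize import minimize
a=np.linspace(0,2*np.pi,80)
ring=lambda x,r:np.c_[x+0*a,r*np.cos(a),r*np.sin(a)]
disc=np.vstack([ring(-.005,.11),ring(.005,.11)]);
D=[]
for c in("scene","top"):
    d=camera(c)
    for n in("wheel","rotator"):
        r=regions_of(c,n)
        if r:
            m=r[0]["region"];ys,xs=np.where(m);print(c,n,r[0]["p"],m.sum(),xs.min(),xs.max(),ys.min(),ys.max())
            if n=="wheel": D.append((d,m)); cv2.imwrite(f"pics/{c}_m.png",m*255)
def cost(p,ds):
    v=0
    for d,m in ds:
        P=disc@axes(p[2]).T+[p[0],p[1],.165]
        h=cv2.convexHull(proj(d,P).astype(np.float32)*16).round().astype(int)
        k=np.zeros(m.shape,np.uint8);cv2.fillConvexPoly(k,h,1,shift=4)
        # disc must be in mask; extras of mask (jars) weigh less
        v+=(k.astype(bool)&~m).sum()+.5*(m&~k.astype(bool)).sum()
    return v
for ds in (D,D[:1],D[1:]):
    best=min((minimize(cost,[.532,-.1,y],args=(ds,),method="Nelder-Mead",options=dict(initial_simplex=[[.532,-.1,y],[.54,-.1,y],[.532,-.092,y],[.532,-.1,y+.1]])) for y in(-.4,-.2,0,.2,.4)),key=lambda r:r.fun)
    print(best.x,best.fun)
E
```

```text
scene wheel 0.95 4102 259 328 168 243
scene rotator 0.57 6868 252 344 169 277
top wheel 0.71 1365 254 317 168 199
top rotator 0.83 3193 254 317 137 208
[ 0.53267925 -0.10106855  0.0427107 ] 397.5
[ 0.53259688 -0.10090358  0.04007921] 138.5
[ 0.53411344 -0.10155627  0.07025081] 234.5[ WARN:0@1.215] global loadsave.cpp:1063 imwrite_ Unsupported depth image for selected encoder is fallbacked to CV_8U.
```

Call:
apply_moves --pt "0 0 -0.055 0 0 0" --pt "0 0 -0.11 0 0 0" --pt "-0.0386 -0.0392 -0.11 0 0 0.14" --pt "-0.0772 -0.0784 -0.11 0 0 0.28" --pt "-0.1158 -0.1176 -0.11 0 0 0.42" --pt "-0.1544 -0.1568 -0.11 0 0 0.56" --pt "-0.193 -0.196 -0.11 0 0 0.7" --pt "-0.2316 -0.2352 -0.11 0 0 0.84"

```text
t: 1.9
tool_pos: [0.3484, 0.2891, 0.3605]
tcp_rot: [[-0.378, 0.926, 0.001], [0.926, 0.378, 0.0], [0.0, 0.001, -1.0]]
ft_force: [0.7, -0.2, 0.7]
finger_gap: 0.0854
grip_force: 0.0
```

```bash
cat > rel.py <<'E'
from h import *
from scipy.spatial.transform import Rotation as Ro
def goto(p,R):
    o=get_obs();A=np.array(o["tcp_rot"])
    return np.round(A.T@(np.array(p)-o["tool_pos"]),4),np.round(Ro.from_matrix(A.T@R).as_rotvec(),4)
def tool(yaw,phi,hub,r):
    # wheel-plane pose: phi clockwise from top seen from robot
    H=axes(yaw)@Ro.from_rotvec([phi,0,0]).as_matrix()
    return np.array(hub)+r*H[:,2], np.c_[H[:,1],H[:,0],-H[:,2]]
E
python3 - <<'E'
from rel import *
o=get_obs();print(o['t'],o['tool_pos'],o['ft_force'],o['moment'])
print(goto(*tool(.05,0,[.532,-.101,.165],.195)))
E
```

```text
1.9 [0.34843325 0.28906229 0.36052367] [ 0.72331994 -0.2046598   0.66553381] [-0.02584444  0.01434927 -0.01032171]
(array([-0.4305,  0.0225,  0.0005]), array([ 8.000e-04, -2.000e-04,  3.378e-01]))
```

Call:
apply_moves --pt "-0.054 0.003 0 0 0 0.06" --pt "-0.108 0.006 0 0 0 0.12" --pt "-0.162 0.009 0 0 0 0.18" --pt "-0.216 0.012 0 0 0 0.24" --pt "-0.27 0.015 0 0 0 0.3" --pt "-0.324 0.018 0 0 0 0.33" --pt "-0.378 0.02 0 0 0 0.335" --pt "-0.425 0.022 0 0 0 0.335"

```text
t: 2.9
tool_pos: [0.5312, -0.0957, 0.3604]
tcp_rot: [[-0.056, 0.998, 0.0], [0.998, 0.056, -0.0], [-0.0, 0.0, -1.0]]
ft_force: [0.8, 0.5, 0.2]
finger_gap: 0.0855
grip_force: 0.0
```

```bash
python3 - <<'E'
from rel import *
o=get_obs();print(o['t'],o['tool_pos'],o['ft_force'],o['moment'],o['joint_pos'])
d=camera("wrist");cv2.imwrite("pics/w1.png",d["image"][:,:,::-1]);print(d["mount"])
for n in("hub","rotator","index_line"):
    print(n,[(np.round(r["position"],3),round(r["p"],2)) for r in place_of("wrist",n)][:3])
print(goto(*tool(.05,0,[.532,-.101,.165],.195)))
E
```

```text
2.9 [ 0.53123374 -0.09567171  0.36039693] [0.81657382 0.49547373 0.16713917] [ 0.01188724 -0.00719046  0.01473386] [-1.03697987e+01  7.38584451e+00  9.62385987e+01  2.43524600e-03
  7.63512041e+01 -1.35907680e+01]
[[-7.45711122e-04 -9.64329760e-01 -2.64702773e-01  6.65354087e-02]
 [ 9.99999662e-01 -8.10994870e-04  1.37345060e-04 -4.48004388e-04]
 [-3.47118520e-04 -2.64702581e-01  9.64330038e-01 -1.23772150e-01]
 [ 0.00000000e+00  0.00000000e+00  0.00000000e+00  1.00000000e+00]]
hub [(array([ 0.535, -0.1  ,  0.168]), 0.82)]
rotator [(array([ 0.533, -0.103, -0.001]), 0.56)]
index_line [(array([ 0.537, -0.114,  0.265]), 0.82)]
(array([-0.0069,  0.001 , -0.0001]), array([-0.0007, -0.0005,  0.0052]))
```

View pics/w1.png

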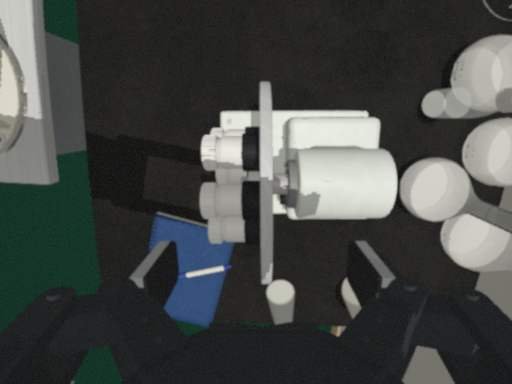

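The wrist view shows the disc edge-on at columns 259–272, rows 82–282, parallel to the tool axes and nearly centred between the fingers (columns 155 and 370). I'll pin this down by ray-casting.

```bash
python3 - <<'E'
from rel import *
o=get_obs();d=camera("wrist");r=regions_of("wrist","wheel");m=r[0]["region"]
g=cv2.cvtColor(d["image"],cv2.COLOR_RGB2GRAY)
for row in (86,100,112,120,180,230,250,265,276): print(row,g[row,252:282])
m4=np.array(d["mount"]);K=np.array(d["mtx"])
def ray(u,v,z):
    s=cv2.undistortPoints(np.array([[[u,v]]],float),K,np.array([d["k1"],0,0,0,0.])).ravel()
    A=np.array(o["tcp_rot"]);c=A@m4[:3,3]+o["tool_pos"];v=A@m4[:3,:3]@[s[0],s[1],1]
    return c+v*(z-c[2])/v[2]
print(ray(266,82,.165),ray(266.5,282,.165),ray(265.5,180,.275)); ys,xs=np.where(m); print(ys.min(),ys.max())
E
```

```text
86 [ 36  38  35  35  35  36  38  58 106 142 157 160 160 159 159 157 157 151
 132  88  50  39  38  36  35  39  34  39  39  36]
100 [ 34  36  34  31  38  39  37  65 122 166 182 184 185 183 182 180 179 180
 174 150 100  51  35  35  39  35  36  37  35  37]
112 [130 120 119 125 123 122 124 130 146 172 186 189 189 187 186 185 185 185
 184 181 178 181 184 185 184 183 185 184 185 186]
120 [175 157 155 155 156 155 156 158 163 177 190 193 193 192 192 192 192 191
 192 192 200 217 229 231 231 232 231 231 231 231]
180 [142 138 139 139 139 139 137 136 132 131 136 141 143 142 141 141 137 139
 140 138 136 128 118 115 113 116 114 115 123 145]
230 [ 25  28  25  25  32  26  26  33  54  93 123 131 134 135 135 135 130 129
 131 132 127 109  73  43  35  37  33  37  33  34]
250 [ 32  32  31  32  32  33  30  34  49  92 121 132 133 128 128 129 129 130
 127 130 125 105  65  41  35  36  37  35  39  40]
265 [ 33  40  40  39  37  34  40  41  45  78 109 125 129 129 129 129 129 126
 137 160 165 132  72  37  40  39  36  38  39  37]
276 [ 35  38  37  38  41  39  40  37  40  63 101 118 125 126 136 160 180 184
 184 178 153  91  38  39  36  38  38  37  36  33]
[0.5284226  0.01086063 0.165     ] [ 0.54280441 -0.22601333  0.165     ] [ 0.53138525 -0.07144608  0.275     ]
83 284
```

```bash
python3 - <<'E'
from rel import *
print(goto(*tool(.06,0,[.533,-.1,.165],.097)))
E
```

```text
(array([-0.0072,  0.0024,  0.0982]), array([-0.0003, -0.0004, -0.0028]))
```

Call:
apply_moves --pt "-0.004 0.002 0.02 0 0 -0.003" --pt "-0.007 0.002 0.06 0 0 -0.003" --pt "-0.007 0.002 0.09 0 0 -0.003" --pt "-0.007 0.002 0.098 0 0 -0.003" --pt "-0.007 0.002 0.098 0 0 -0.003" --fingers 0.06 --squeeze 40

```text
t: 3.82
tool_pos: [0.5331, -0.0999, 0.2628]
tcp_rot: [[-0.061, 0.998, 0.0], [0.998, 0.061, 0.0], [0.0, 0.0, -1.0]]
ft_force: [1.0, -0.4, -0.6]
finger_gap: 0.0601
grip_force: 0.0
```

Call:
apply_moves --pt "0 0 0 0 0 0" --pt "0 0 0 0 0 0" --pt "0 0 0 0 0 0" --pt "0 0 0 0 0 0" --pt "0 0 0 0 0 0" --pt "0 0 0 0 0 0" --fingers 0.0

```text
t: 4.58
tool_pos: [0.5348, -0.1006, 0.2634]
tcp_rot: [[-0.06, 0.998, 0.004], [0.998, 0.06, -0.0], [-0.0, 0.004, -1.0]]
ft_force: [5.3, 1.5, 0.4]
finger_gap: 0.0092
grip_force: 43.0
```

```bash
cat > log.py <<'E'
from rel import *
import sys,json
hub=np.array([.533,-.1,.165]);yaw=.06
o=get_obs();ax=axes(yaw)[:,0];H=axes(yaw)
v=o["tool_pos"]-hub; q=H.T@v
phi=np.arctan2(-q[1],q[2]); z=-H.T@np.array(o["tcp_rot"])[:,2]
F=np.array(o["ft_force"]);M=np.array(o["moment"])
print("t %.2f phi %.1f tilt %.1f r %.4f x %.4f"%(o["t"],np.degrees(phi),np.degrees(np.arctan2(-z[1],z[2])),np.hypot(q[1],q[2]),q[0]),"F(hub)",np.round(H.T@F,2),"M",np.round(H.T@M,3),"T %.3f Frxonly %.3f"%((np.cross(v,F)+M)@ax,np.cross(v,F)@ax),"gap %.4f grip %.1f"%(o["finger_gap"],o["grip_force"]))
E
python3 log.py
```

```text
t 4.58 phi 0.4 tilt -0.0 r 0.0984 x 0.0017 F(hub) [5.33 1.14 0.36] M [ 0.217 -0.514  0.113] T 0.105 Frxonly -0.112 gap 0.0092 grip 43.0
```

Call:
apply_moves --pt "0 0.002 0 0 0 0" --pt "-0.0051 0.002 0.0001 0 0.0524 0" --pt "-0.0102 0.002 0.0005 0 0.1047 0" --pt "-0.01525 0.002 0.0012 0 0.1571 0" --pt "-0.0203 0.002 0.0021 0 0.2094 0"

```text
t: 5.2
tool_pos: [0.5361, -0.1208, 0.2611]
tcp_rot: [[-0.059, 0.998, -0.013], [0.976, 0.06, 0.209], [0.21, 0.0, -0.978]]
ft_force: [-2.9, 1.5, 2.5]
finger_gap: 0.0097
grip_force: 43.3
```

```bash
python3 log.py
```

```text
t 5.20 phi 12.3 tilt 12.1 r 0.0984 x 0.0018 F(hub) [-2.82  1.64  2.5 ] M [0.043 0.465 0.28 ] T -0.167 Frxonly -0.210 gap 0.0097 grip 43.3
```

Call:
apply_moves --pt "-0.0051 0 0.0001 0 0.0524 0" --pt "-0.0102 0 0.0005 0 0.1047 0" --pt "-0.01525 0 0.0012 0 0.1571 0" --pt "-0.0203 0 0.0021 0 0.2094 0"

```text
t: 5.7
tool_pos: [0.5373, -0.1403, 0.2546]
tcp_rot: [[-0.055, 0.998, -0.024], [0.911, 0.061, 0.407], [0.408, 0.0, -0.913]]
ft_force: [-0.7, 0.7, 1.9]
finger_gap: 0.0093
grip_force: 43.0
```

```bash
python3 log.py
```

```text
t 5.70 phi 24.3 tilt 24.1 r 0.0984 x 0.0019 F(hub) [-0.63  0.69  1.93] M [-0.045  0.291  0.319] T -0.185 Frxonly -0.140 gap 0.0093 grip 43.0
```

Call:
apply_moves --pt "-0.0051 0 0.0001 0 0.0524 0" --pt "-0.0102 0 0.0005 0 0.1047 0" --pt "-0.01525 0 0.0012 0 0.1571 0" --pt "-0.0203 0 0.0021 0 0.2094 0"

```text
t: 6.2
tool_pos: [0.5385, -0.1582, 0.2442]
tcp_rot: [[-0.049, 0.998, -0.035], [0.806, 0.06, 0.589], [0.59, 0.0, -0.808]]
ft_force: [-0.6, -0.5, 3.5]
finger_gap: 0.0091
grip_force: 43.2
```

```bash
python3 log.py
```

```text
t 6.20 phi 36.4 tilt 36.1 r 0.0984 x 0.0020 F(hub) [-0.65 -0.43  3.53] M [-0.013  0.379  0.425] T -0.185 Frxonly -0.172 gap 0.0091 grip 43.2
```

Call:
apply_moves --pt "-0.0051 0 0.0001 0 0.0524 0" --pt "-0.0102 0 0.0005 0 0.1047 0" --pt "-0.01525 0 0.0012 0 0.1571 0" --pt "-0.0203 0 0.0021 0 0.2094 0"

```text
t: 6.7
tool_pos: [0.5395, -0.1734, 0.2302]
tcp_rot: [[-0.04, 0.998, -0.044], [0.666, 0.06, 0.744], [0.745, 0.0, -0.667]]
ft_force: [-1.6, -1.1, 3.6]
finger_gap: 0.0093
grip_force: 43.2
```

```bash
python3 log.py;python3 -c "
from plant import *
print(get_obs()['joint_pos'])"
```

```text
t 6.70 phi 48.5 tilt 48.1 r 0.0984 x 0.0020 F(hub) [-1.62 -0.98  3.6 ] M [-0.059  0.267  0.436] T -0.260 Frxonly -0.201 gap 0.0093 grip 43.2
[-36.91198747  33.34620246  90.26869024  34.62188263  91.83813988
 -50.59788223]
```

Call:
apply_moves --pt "-0.0051 0 0.0001 0 0.0524 0" --pt "-0.0102 0 0.0005 0 0.1047 0" --pt "-0.01525 0 0.0012 0 0.1571 0" --pt "-0.0203 0 0.0021 0 0.2094 0"

```text
t: 7.2
tool_pos: [0.5402, -0.1854, 0.2135]
tcp_rot: [[-0.03, 0.998, -0.052], [0.497, 0.06, 0.866], [0.867, 0.0, -0.497]]
ft_force: [0.2, -2.8, 3.8]
finger_gap: 0.0096
grip_force: 43.3
```

```bash
python3 log.py
```

```text
t 7.20 phi 60.5 tilt 60.2 r 0.0984 x 0.0021 F(hub) [-0.02 -2.81  3.84] M [-0.02   0.144  0.545] T -0.213 Frxonly -0.193 gap 0.0096 grip 43.3
```

Call:
apply_moves --pt "-0.0051 0 0.0001 0 0.0524 0" --pt "-0.0102 0 0.0005 0 0.1047 0" --pt "-0.01525 0 0.0012 0 0.1571 0" --pt "-0.0203 0 0.0021 0 0.2094 0"

```text
t: 7.7
tool_pos: [0.5407, -0.1935, 0.1946]
tcp_rot: [[-0.018, 0.998, -0.057], [0.306, 0.06, 0.95], [0.952, 0.0, -0.306]]
ft_force: [0.5, -3.3, 2.4]
finger_gap: 0.0097
grip_force: 43.3
```

```bash
python3 log.py;python3 -c "
from plant import *
print(get_obs()['joint_pos'])"
```

```text
t 7.70 phi 72.5 tilt 72.2 r 0.0984 x 0.0021 F(hub) [ 0.33 -3.32  2.37] M [-0.08   0.098  0.373] T -0.204 Frxonly -0.124 gap 0.0097 grip 43.3
[-41.98688513  48.50364091  83.93580872  44.36628609 107.07852291
 -57.1835849 ]
```

Call:
apply_moves --pt "0.0051 0 0.0001 0 -0.0524 0" --pt "0.0102 0 0.0005 0 -0.1047 0" --pt "0.01525 0 0.0012 0 -0.1571 0" --pt "0.0203 0 0.0021 0 -0.2094 0"

```text
t: 8.2
tool_pos: [0.5403, -0.1859, 0.2116]
tcp_rot: [[-0.029, 0.998, -0.051], [0.503, 0.059, 0.862], [0.864, -0.001, -0.504]]
ft_force: [0.2, -6.4, -6.6]
finger_gap: 0.0094
grip_force: 43.8
```

```bash
python3 log.py
```

```text
t 8.20 phi 61.6 tilt 59.8 r 0.0980 x 0.0021 F(hub) [-0.19 -6.4  -6.63] M [-1.887 -0.143  0.22 ] T -1.017 Frxonly 0.870 gap 0.0094 grip 43.8
```

Call:
apply_moves --pt "0.0051 0 0.0001 0 -0.0524 0" --pt "0.0102 0 0.0005 0 -0.1047 0" --pt "0.01525 0 0.0012 0 -0.1571 0" --pt "0.0203 0 0.0021 0 -0.2094 0"

```text
t: 8.7
tool_pos: [0.5396, -0.1743, 0.2286]
tcp_rot: [[-0.039, 0.998, -0.044], [0.671, 0.059, 0.739], [0.74, -0.0, -0.673]]
ft_force: [0.6, -7.8, -4.5]
finger_gap: 0.0093
grip_force: 43.9
```

```bash
python3 log.py
```

```text
t 8.70 phi 49.6 tilt 47.7 r 0.0980 x 0.0021 F(hub) [ 0.15 -7.87 -4.48] M [-1.83  -0.005  0.301] T -0.996 Frxonly 0.834 gap 0.0093 grip 43.9
```

Call:
apply_moves --pt "0.0051 0 0.0001 0 -0.0524 0" --pt "0.0102 0 0.0005 0 -0.1047 0" --pt "0.01525 0 0.0012 0 -0.1571 0" --pt "0.0203 0 0.0021 0 -0.2094 0"

```text
t: 9.2
tool_pos: [0.5386, -0.1595, 0.2427]
tcp_rot: [[-0.048, 0.998, -0.035], [0.81, 0.06, 0.583], [0.584, -0.0, -0.812]]
ft_force: [-1.8, -9.5, -2.0]
finger_gap: 0.0095
grip_force: 44.0
```

```bash
python3 log.py
```

```text
t 9.20 phi 37.5 tilt 35.7 r 0.0980 x 0.0020 F(hub) [-2.38 -9.4  -2.  ] M [-1.798  0.148  0.318] T -0.948 Frxonly 0.850 gap 0.0095 grip 44.0
```

Call:
apply_moves --pt "0.0051 0 0.0001 0 -0.0524 0" --pt "0.0102 0 0.0005 0 -0.1047 0" --pt "0.01525 0 0.0012 0 -0.1571 0" --pt "0.0203 0 0.0021 0 -0.2094 0"

```text
t: 9.7
tool_pos: [0.5375, -0.1419, 0.2535]
tcp_rot: [[-0.055, 0.998, -0.024], [0.914, 0.06, 0.402], [0.402, -0.0, -0.916]]
ft_force: [-2.5, -10.4, 0.6]
finger_gap: 0.0094
grip_force: 44.1
```

```bash
python3 log.py
```

```text
t 9.70 phi 25.5 tilt 23.7 r 0.0980 x 0.0020 F(hub) [ -3.16 -10.24   0.58] M [-1.729  0.34   0.344] T -0.847 Frxonly 0.882 gap 0.0094 grip 44.1
```

Call:
apply_moves --pt "0.0051 0 0.0001 0 -0.0524 0" --pt "0.0102 0 0.0005 0 -0.1047 0" --pt "0.01525 0 0.0012 0 -0.1571 0" --pt "0.0203 0 0.0021 0 -0.2094 0"

```text
t: 10.2
tool_pos: [0.5363, -0.1225, 0.2603]
tcp_rot: [[-0.059, 0.998, -0.013], [0.977, 0.061, 0.203], [0.203, -0.0, -0.979]]
ft_force: [-3.9, -10.2, 3.6]
finger_gap: 0.0091
grip_force: 44.3
```

```bash
python3 log.py
```

```text
t 10.20 phi 13.4 tilt 11.7 r 0.0980 x 0.0019 F(hub) [-4.46 -9.96  3.64] M [-1.75   0.501  0.277] T -0.883 Frxonly 0.867 gap 0.0091 grip 44.3
```

Call:
apply_moves --pt "0.0051 0 0.0001 0 -0.0524 0" --pt "0.0102 0 0.0005 0 -0.1047 0" --pt "0.01525 0 0.0012 0 -0.1571 0" --pt "0.0203 0 0.0021 0 -0.2094 0"

```text
t: 10.7
tool_pos: [0.535, -0.1021, 0.263]
tcp_rot: [[-0.061, 0.998, -0.0], [0.998, 0.061, -0.005], [-0.005, -0.001, -1.0]]
ft_force: [-4.1, -9.2, 5.4]
finger_gap: 0.0092
grip_force: 44.4
```

```bash
python3 log.py
```

```text
t 10.70 phi 1.3 tilt -0.3 r 0.0980 x 0.0019 F(hub) [-4.63 -8.98  5.44] M [-1.859  0.642  0.12 ] T -0.991 Frxonly 0.867 gap 0.0092 grip 44.4
```

Call:
apply_moves --pt "0 0 0 0 0 0" --pt "0 0 0 0 0 0" --pt "0 0 -0.04 0 0 0" --pt "0 0 -0.09 0 0 0" --pt "0 0 -0.09 0 0.15 0" --pt "0 0 -0.09 0 0.3 0" --pt "0 0 -0.09 0 0.45 0" --pt "0 0 -0.09 0 0.45 0" --fingers 0.05

```text
t: 11.7
tool_pos: [0.5349, -0.1025, 0.3509]
tcp_rot: [[-0.05, 0.998, -0.027], [0.898, 0.056, 0.436], [0.437, -0.002, -0.899]]
ft_force: [-0.6, -0.4, -0.7]
finger_gap: 0.0498
grip_force: 0.0
```

```bash
python3 log.py
```

```text
t 11.70 phi 0.8 tilt 25.9 r 0.1859 x 0.0018 F(hub) [-0.6  -0.36 -0.73] M [-0.189  0.015 -0.052] T -0.121 Frxonly 0.068 gap 0.0498 grip 0.0
```

Call:
apply_moves --pt "0 0 0 0 0.15 0" --pt "0 0 0 0 0.3 0" --pt "0 0 0 0 0.45 0" --pt "0 0 0 0 0.6 0" --pt "0 0 0 0 0.6 0" --pt "0 0 0 0 0.6 0"

```text
t: 12.45
tool_pos: [0.5353, -0.1003, 0.3528]
tcp_rot: [[-0.03, 0.998, -0.052], [0.5, 0.061, 0.864], [0.865, 0.0, -0.501]]
ft_force: [0.3, 0.3, 0.1]
finger_gap: 0.0501
grip_force: 0.0
```

```bash
for i in 1 2 3 4; do python3 log.py;python3 -c "
from plant import *
camera('scene');r=place_of('scene','index_line');print(r[0]['position'] if r else 0)";done
```

```text
t 12.45 phi 0.1 tilt 59.9 r 0.1878 x 0.0023 F(hub) [0.36 0.28 0.05] M [-0.431  0.059  0.054] T -0.484 Frxonly -0.053 gap 0.0501 grip 0.0
[0.5356, -0.1074, 0.26]
t 12.55 phi 0.1 tilt 59.9 r 0.1886 x 0.0023 F(hub) [ 0.38  0.44 -0.07] M [-0.376 -0.023  0.05 ] T -0.459 Frxonly -0.083 gap 0.0504 grip 0.0
[0.5338, -0.1112, 0.2614]
t 12.65 phi 0.1 tilt 60.0 r 0.1886 x 0.0022 F(hub) [ 0.49 -0.14  0.32] M [-0.395  0.034 -0.042] T -0.369 Frxonly 0.027 gap 0.0502 grip 0.0
[0.5324, -0.1116, 0.2635]
t 12.75 phi 0.1 tilt 60.1 r 0.1884 x 0.0021 F(hub) [-0.46  0.28 -0.19] M [-0.41   0.023  0.013] T -0.463 Frxonly -0.052 gap 0.0497 grip 0.0
[0.534, -0.1119, 0.2582]
```

```bash
sed -i 's/\.533,-\.1,\.165/.535,-.1,.165/' log.py
python3 - <<'E'
from rel import *
for r in(.16,.0975): print(goto(*tool(.06,np.radians(60),[.535,-.1,.165],r)))
for a in (2.5,5,7.5,10): 
    b=np.radians(a);print(a,.098*np.sin(b),.098*(1-np.cos(b)),b)
E
```

```text
(array([-0.1625, -0.0002, -0.0659]), array([ 0.    , -0.0017,  0.0008]))
(array([-0.1626, -0.0002, -0.0034]), array([ 0.    , -0.0017,  0.0008]))
2.5 0.004274699961802928 9.327428497793578e-05 0.04363323129985824
5 0.0085412627892705 0.00037291958700893656 0.08726646259971647
7.5 0.012791566837565055 0.0008384035853665826 0.1308996938995747
10 0.017017521411359173 0.0014888402048036141 0.17453292519943295
```

Call:
apply_moves --pt "-0.02 0 -0.05 0 0 0" --pt "-0.07 0 -0.066 0 0 0" --pt "-0.12 0 -0.066 0 0 0" --pt "-0.1625 0 -0.066 0 0 0" --pt "-0.1625 0 -0.02 0 0 0" --pt "-0.1625 0 -0.0034 0 0 0" --pt "-0.1625 0 -0.0034 0 0 0"

```text
t: 13.72
tool_pos: [0.54, -0.1835, 0.2135]
tcp_rot: [[-0.03, 0.998, -0.053], [0.496, 0.061, 0.866], [0.868, -0.0, -0.497]]
ft_force: [-1.5, 0.0, -0.5]
finger_gap: 0.0501
grip_force: 0.0
```

Call:
apply_moves --pt "0 0 0 0 0 0" --pt "0 0 0 0 0 0" --pt "0 0 0 0 0 0" --pt "0 0 0 0 0 0" --pt "0 0 0 0 0 0" --fingers 0.0 --squeeze 35

```text
t: 14.35
tool_pos: [0.5402, -0.1852, 0.2141]
tcp_rot: [[-0.031, 0.998, -0.051], [0.497, 0.06, 0.865], [0.867, 0.001, -0.498]]
ft_force: [-2.1, -5.8, 5.5]
finger_gap: 0.0092
grip_force: 35.6
```

```bash
python3 log.py
```

```text
t 14.35 phi 60.1 tilt 60.1 r 0.0985 x 0.0001 F(hub) [-2.44 -5.66  5.51] M [-0.234  0.239  0.442] T -0.426 Frxonly -0.193 gap 0.0092 grip 35.6
```

```bash
python3 - <<'E'
s=open('log.py').read()
s+='''
tl=np.arctan2(-z[1],z[2]);tau=np.cross(v,F)@ax;Mx=M@ax+.465*np.sin(tl);T=tau*(1+.150/.098)+Mx
w=float(sys.argv[1]) if len(sys.argv)>1 else 0;d=float(sys.argv[2]) if len(sys.argv)>2 else 0
print("wheel %.1f tau %.3f Mc %.3f T %.3f g %.3f"%(np.degrees(phi)-w,tau,Mx,T,T+.42*d))
if d: open("rec.txt","a").write("%g %g %g %g\\n"%(np.degrees(phi)-w,tau,Mx,d))
'''
s=s.replace('print("t %.2f','print("t %.2f',1)
open('log.py','w').write(s)
f=[(12.3,-.210,.140),(24.3,-.14,.145),(36.4,-.172,.261),(48.5,-.201,.287),(60.5,-.193,.384),(72.5,-.124,.363)]
r=[(61.6,.87,-1.485),(49.6,.834,-1.486),(37.5,.85,-1.527),(25.5,.882,-1.542),(13.4,.867,-1.656),(1.3,.867,-1.859)]
open('rec.txt','w').write(''.join("%g %g %g 1\n"%x for x in f)+''.join("%g %g %g -1\n"%x for x in r))
E
```

Call:
apply_moves --pt "0.0043 0 0.0001 0 -0.0436 0" --pt "0.0085 0 0.0004 0 -0.0873 0" --pt "0.0128 0 0.0008 0 -0.1309 0" --pt "0.017 0 0.0015 0 -0.1745 0"

```text
t: 14.85
tool_pos: [0.5397, -0.1758, 0.2278]
tcp_rot: [[-0.039, 0.998, -0.045], [0.642, 0.059, 0.764], [0.766, 0.001, -0.643]]
ft_force: [-1.6, -6.2, 2.7]
finger_gap: 0.0091
grip_force: 35.5
```

```bash
python3 log.py 60 -1
```

```text
t 14.85 phi 50.4 tilt 50.0 r 0.0985 x 0.0001 F(hub) [-1.98 -6.05  2.65] M [-0.611  0.156  0.372] T -0.432 Frxonly 0.178 gap 0.0091 grip 35.5
wheel -9.6 tau 0.178 Mc -0.255 T 0.197 g -0.223
```

Call:
apply_moves --pt "0.0043 0 0.0001 0 -0.0436 0" --pt "0.0085 0 0.0004 0 -0.0873 0" --pt "0.0128 0 0.0008 0 -0.1309 0" --pt "0.017 0 0.0015 0 -0.1745 0"

```text
t: 15.35
tool_pos: [0.5389, -0.1637, 0.24]
tcp_rot: [[-0.046, 0.998, -0.038], [0.765, 0.06, 0.641], [0.642, 0.001, -0.766]]
ft_force: [-2.2, -5.5, 3.0]
finger_gap: 0.0094
grip_force: 35.5
```

```bash
python3 log.py 60 -1
```

```text
t 15.35 phi 40.4 tilt 40.0 r 0.0985 x 0.0000 F(hub) [-2.57 -5.36  2.99] M [-0.558  0.269  0.403] T -0.347 Frxonly 0.211 gap 0.0094 grip 35.5
wheel -19.6 tau 0.211 Mc -0.259 T 0.275 g -0.145
```

Call:
apply_moves --pt "0.0043 0 0.0001 0 -0.0436 0" --pt "0.0085 0 0.0004 0 -0.0873 0" --pt "0.0128 0 0.0008 0 -0.1309 0" --pt "0.017 0 0.0015 0 -0.1745 0"

```text
t: 15.85
tool_pos: [0.538, -0.1497, 0.25]
tcp_rot: [[-0.052, 0.998, -0.029], [0.865, 0.06, 0.499], [0.5, 0.001, -0.866]]
ft_force: [-2.2, -4.5, 3.3]
finger_gap: 0.0098
grip_force: 35.5
```

```bash
python3 log.py 60 -1
```

```text
t 15.85 phi 30.3 tilt 30.0 r 0.0985 x 0.0000 F(hub) [-2.44 -4.37  3.29] M [-0.55   0.371  0.415] T -0.342 Frxonly 0.208 gap 0.0098 grip 35.5
wheel -29.7 tau 0.208 Mc -0.317 T 0.209 g -0.211
```

Call:
apply_moves --pt "0.0043 0 0.0001 0 -0.0436 0" --pt "0.0085 0 0.0004 0 -0.0873 0" --pt "0.0128 0 0.0008 0 -0.1309 0" --pt "0.017 0 0.0015 0 -0.1745 0"

```text
t: 16.35
tool_pos: [0.537, -0.1341, 0.2574]
tcp_rot: [[-0.057, 0.998, -0.02], [0.938, 0.06, 0.341], [0.342, 0.001, -0.94]]
ft_force: [-3.3, -4.1, 5.3]
finger_gap: 0.0097
grip_force: 35.5
```

```bash
python3 log.py 60 -1
```

```text
t 16.35 phi 20.3 tilt 20.0 r 0.0985 x -0.0001 F(hub) [-3.5  -3.89  5.25] M [-0.56   0.444  0.304] T -0.380 Frxonly 0.180 gap 0.0097 grip 35.5
wheel -39.7 tau 0.180 Mc -0.401 T 0.054 g -0.366
```

Call:
apply_moves --pt "0.0043 0 0.0001 0 -0.0436 0" --pt "0.0085 0 0.0004 0 -0.0873 0" --pt "0.0128 0 0.0008 0 -0.1309 0" --pt "0.017 0 0.0015 0 -0.1745 0"

```text
t: 16.85
tool_pos: [0.5359, -0.1175, 0.262]
tcp_rot: [[-0.059, 0.998, -0.01], [0.983, 0.06, 0.173], [0.174, 0.001, -0.985]]
ft_force: [-3.6, -3.5, 6.2]
finger_gap: 0.0093
grip_force: 35.5
```

```bash
python3 log.py 60 -1
```

```text
t 16.85 phi 10.3 tilt 10.0 r 0.0985 x -0.0001 F(hub) [-3.8  -3.23  6.22] M [-0.598  0.596  0.318] T -0.394 Frxonly 0.204 gap 0.0093 grip 35.5
wheel -49.7 tau 0.204 Mc -0.517 T -0.001 g -0.421
```

Call:
apply_moves --pt "0.0043 0 0.0001 0 -0.0436 0" --pt "0.0085 0 0.0004 0 -0.0873 0" --pt "0.0128 0 0.0008 0 -0.1309 0" --pt "0.017 0 0.0015 0 -0.1745 0"

```text
t: 17.35
tool_pos: [0.5348, -0.1004, 0.2635]
tcp_rot: [[-0.06, 0.998, 0.0], [0.998, 0.06, 0.0], [0.0, 0.0, -1.0]]
ft_force: [-4.4, -3.3, 6.3]
finger_gap: 0.0093
grip_force: 35.5
```

```bash
python3 log.py 60 -1
```

```text
t 17.35 phi 0.2 tilt 0.0 r 0.0985 x -0.0002 F(hub) [-4.57 -2.99  6.35] M [-0.514  0.66   0.174] T -0.222 Frxonly 0.292 gap 0.0093 grip 35.5
wheel -59.8 tau 0.292 Mc -0.513 T 0.226 g -0.194
```

Call:
apply_moves --pt "0.0043 0 0.0001 0 -0.0436 0" --pt "0.0085 0 0.0004 0 -0.0873 0" --pt "0.0128 0 0.0008 0 -0.1309 0" --pt "0.017 0 0.0015 0 -0.1745 0"

```text
t: 17.85
tool_pos: [0.5338, -0.0833, 0.2621]
tcp_rot: [[-0.059, 0.998, 0.011], [0.983, 0.06, -0.173], [-0.173, 0.0, -0.985]]
ft_force: [-4.9, -2.1, 6.3]
finger_gap: 0.0093
grip_force: 35.6
```

```bash
python3 log.py 60 -1;python3 -c "
from plant import *
print(get_obs()['joint_pos'])"
```

```text
t 17.85 phi -9.8 tilt -10.0 r 0.0986 x -0.0002 F(hub) [-5.04 -1.8   6.28] M [-0.551  0.684  0.049] T -0.271 Frxonly 0.280 gap 0.0093 grip 35.6
wheel -69.8 tau 0.280 Mc -0.631 T 0.078 g -0.342
[ -3.1097297   11.45265134 104.6295641  -11.11432351  63.1964458
  -1.58036685]
```

Call:
apply_moves --pt "0.0043 0 0.0001 0 -0.0436 0" --pt "0.0085 0 0.0004 0 -0.0873 0" --pt "0.0128 0 0.0008 0 -0.1309 0" --pt "0.017 0 0.0015 0 -0.1745 0"

```text
t: 18.35
tool_pos: [0.5327, -0.0667, 0.2577]
tcp_rot: [[-0.056, 0.998, 0.02], [0.938, 0.06, -0.341], [-0.341, 0.0, -0.94]]
ft_force: [-5.1, -1.3, 6.4]
finger_gap: 0.0097
grip_force: 35.6
```

```bash
python3 log.py 60 -1
```

```text
t 18.35 phi -19.8 tilt -20.0 r 0.0985 x -0.0003 F(hub) [-5.15 -0.97  6.4 ] M [-0.481  0.582 -0.002] T -0.177 Frxonly 0.304 gap 0.0097 grip 35.6
wheel -79.8 tau 0.304 Mc -0.640 T 0.130 g -0.290
```

Call:
apply_moves --pt "0.0043 0 0.0001 0 -0.0436 0" --pt "0.0085 0 0.0004 0 -0.0873 0" --pt "0.0128 0 0.0008 0 -0.1309 0" --pt "0.017 0 0.0015 0 -0.1745 0"

```text
t: 18.85
tool_pos: [0.5317, -0.0511, 0.2505]
tcp_rot: [[-0.051, 0.998, 0.03], [0.865, 0.059, -0.499], [-0.499, 0.0, -0.866]]
ft_force: [-5.0, -0.1, 8.1]
finger_gap: 0.0093
grip_force: 35.6
```

```bash
python3 log.py 60 -1;python3 -c "
from plant import *
print(get_obs()['joint_pos'])"
```

```text
t 18.85 phi -29.8 tilt -30.0 r 0.0986 x -0.0003 F(hub) [-5.04  0.22  8.08] M [-0.419  0.631 -0.095] T -0.042 Frxonly 0.377 gap 0.0093 grip 35.6
wheel -89.8 tau 0.377 Mc -0.651 T 0.303 g -0.117
[ 11.76619529  14.87998162 107.19860874 -32.59810665  66.51176124
  23.93551962]
```

Call:
apply_moves --pt "0.0043 0 0.0001 0 -0.0436 0" --pt "0.0085 0 0.0004 0 -0.0873 0" --pt "0.0128 0 0.0008 0 -0.1309 0" --pt "0.017 0 0.0015 0 -0.1745 0"

```text
t: 19.35
tool_pos: [0.5308, -0.037, 0.2407]
tcp_rot: [[-0.045, 0.998, 0.038], [0.765, 0.059, -0.641], [-0.642, 0.0, -0.766]]
ft_force: [-4.6, 1.4, 6.4]
finger_gap: 0.0096
grip_force: 35.5
```

```bash
python3 log.py 60 -1
```

```text
t 19.35 phi -39.8 tilt -40.0 r 0.0986 x -0.0004 F(hub) [-4.48  1.69  6.39] M [-0.381  0.511 -0.171] T -0.106 Frxonly 0.275 gap 0.0096 grip 35.5
wheel -99.8 tau 0.275 Mc -0.680 T 0.017 g -0.403
```

Call:
apply_moves --pt "0.0043 0 0.0001 0 -0.0436 0" --pt "0.0085 0 0.0004 0 -0.0873 0" --pt "0.0128 0 0.0008 0 -0.1309 0" --pt "0.017 0 0.0015 0 -0.1745 0"

```text
t: 19.85
tool_pos: [0.5301, -0.0248, 0.2286]
tcp_rot: [[-0.038, 0.998, 0.045], [0.642, 0.059, -0.764], [-0.766, 0.0, -0.643]]
ft_force: [-4.6, 2.2, 5.9]
finger_gap: 0.0093
grip_force: 35.4
```

```bash
python3 log.py 60 -1;python3 -c "
from plant import *
print(get_obs()['joint_pos'])"
```

```text
t 19.85 phi -49.8 tilt -50.0 r 0.0986 x -0.0004 F(hub) [-4.47  2.52  5.91] M [-0.369  0.36  -0.211] T -0.085 Frxonly 0.285 gap 0.0093 grip 35.4
wheel -109.8 tau 0.285 Mc -0.725 T -0.005 g -0.425
[ 23.20328163  24.32329427 107.78637671 -47.87825693  76.18781513
  44.0580806 ]
```

Call:
apply_moves --pt "0.0043 0 0.0001 0 -0.0436 0" --pt "0.0085 0 0.0004 0 -0.0873 0" --pt "0.0128 0 0.0008 0 -0.1309 0" --pt "0.017 0 0.0015 0 -0.1745 0"

```text
t: 20.35
tool_pos: [0.5294, -0.0149, 0.2145]
tcp_rot: [[-0.029, 0.998, 0.051], [0.5, 0.059, -0.864], [-0.866, 0.0, -0.501]]
ft_force: [-4.5, 1.8, 6.3]
finger_gap: 0.0093
grip_force: 35.3
```

```bash
python3 log.py 60 -1
```

```text
t 20.35 phi -59.9 tilt -60.0 r 0.0986 x -0.0005 F(hub) [-4.4   2.05  6.28] M [-0.387  0.322 -0.237] T 0.048 Frxonly 0.434 gap 0.0093 grip 35.3
wheel -119.9 tau 0.434 Mc -0.789 T 0.310 g -0.110
```

Call:
apply_moves --pt "0.0043 0 0.0001 0 -0.0436 0" --pt "0.0085 0 0.0004 0 -0.0873 0" --pt "0.0128 0 0.0008 0 -0.1309 0" --pt "0.017 0 0.0015 0 -0.1745 0"

```text
t: 20.85
tool_pos: [0.529, -0.0077, 0.199]
tcp_rot: [[-0.02, 0.998, 0.055], [0.342, 0.059, -0.938], [-0.94, 0.0, -0.342]]
ft_force: [-5.0, 1.8, 5.0]
finger_gap: 0.0097
grip_force: 35.2
```

```bash
python3 log.py 60 -1; cat > fit.py <<'E'
import numpy as np
from scipy.optimize import least_squares
D=np.loadtxt("rec.txt");w,tau,M,d=D.T;w=np.radians(w)
# params: heavy angle from top at wheel 0, M, k, const bias
def f(p): 
    T=tau*(1+p[2])+M; return np.r_[(T+.42*d-p[1]*np.sin(w+p[0])-p[3])/.09,(p[1]-.3)/.03,(p[2]-1.55)/.15,p[3]/.03]
for a in(0,2,4):
    r=least_squares(f,[a,.3,1.5,0]); C=np.linalg.inv(r.jac.T@r.jac)
    print(np.degrees(r.x[0]),r.x[1:],r.cost,"sd",np.degrees(C[0,0]**.5)); 
print(np.c_[np.degrees(w),r.fun[:len(w)]*.09].round(2).tolist())
E
python3 fit.py; python3 -c "
from plant import *
print(get_obs()['joint_pos'])"
```

```text
t 20.85 phi -69.8 tilt -70.0 r 0.0986 x -0.0005 F(hub) [-4.88  2.11  5.01] M [-0.434  0.17  -0.257] T -0.042 Frxonly 0.392 gap 0.0097 grip 35.2
wheel -129.8 tau 0.392 Mc -0.871 T 0.121 g -0.299
-6.29960862238527 [0.33872691 1.51507859 0.00859969] 15.799423576386268 sd 5.6978129841654654
-6.299907552408709 [0.3387273  1.51507814 0.00860026] 15.799423576697086 sd 5.697791544369611
353.7005252096142 [0.33872674 1.51507879 0.00859943] 15.799423577267692 sd 5.697822647358224
[[12.3, -0.01], [24.3, 0.1], [36.4, 0.07], [48.5, -0.03], [60.5, 0.04], [72.5, 0.15], [61.6, -0.0], [49.6, -0.05], [37.5, 0.01], [25.5, 0.14], [13.4, 0.05], [1.3, -0.08], [-9.58, -0.14], [-19.61, -0.01], [-29.66, -0.02], [-39.71, -0.13], [-49.75, -0.15], [-59.79, 0.1], [-69.8, -0.03], [-79.82, 0.03], [-89.82, 0.21], [-99.83, -0.09], [-109.84, -0.13], [-119.85, 0.15], [-129.84, -0.08]]
[ 29.92726639  37.63828403 106.30127428 -57.22159881  88.30402053
  58.21799526]
```

Call:
apply_moves --pt "0 0 0 0 0 0" --pt "0 0 0 0 0 0" --pt "0 0 -0.035 0 0 0" --pt "0 0 -0.0725 0 0 0" --pt "-0.0288 0 -0.0701 0 0.17 0" --pt "-0.0567 0 -0.0628 0 0.34 0" --pt "-0.083 0 -0.0509 0 0.51 0" --pt "-0.1069 0 -0.0347 0 0.68 0" --fingers 0.05

```text
t: 21.85
tool_pos: [0.5304, -0.0122, 0.3129]
tcp_rot: [[-0.051, 0.998, 0.035], [0.86, 0.062, -0.506], [-0.508, 0.005, -0.862]]
ft_force: [0.6, -1.0, -1.0]
finger_gap: 0.0499
grip_force: 0.0
```

Call:
apply_moves --pt "-0.0304 0 0.0027 0 0.18 0" --pt "-0.0599 0 0.0109 0 0.36 0" --pt "-0.0874 0 0.0242 0 0.54 0" --pt "-0.1121 0 0.0422 0 0.72 0" --pt "-0.1332 0 0.0643 0 0.9 0" --pt "-0.1499 0 0.0899 0 1.08 0" --pt "-0.1608 0 0.1148 0 1.24 0" --pt "-0.1608 0 0.1148 0 1.24 0"

```text
t: 22.85
tool_pos: [0.5404, -0.2117, 0.2909]
tcp_rot: [[-0.039, 0.998, -0.039], [0.76, 0.055, 0.647], [0.648, -0.004, -0.761]]
ft_force: [-0.3, 0.8, 0.1]
finger_gap: 0.05
grip_force: 0.0
```

```bash
python3 log.py
python3 - <<'E'
from rel import *
print(goto(*tool(.06,np.radians(40),[.535,-.1,.165],.0975)))
for c in("scene","wrist"):
    d=camera(c);r=place_of(c,"index_line");print(c,[(x["position"],x["p"]) for x in r])
E
```

```text
t 22.85 phi 41.6 tilt 40.4 r 0.1683 x -0.0013 F(hub) [-0.27  0.8   0.1 ] M [-0.272 -0.004  0.034] T -0.383 Frxonly -0.111 gap 0.0500 grip 0.0
wheel 41.6 tau -0.111 Mc 0.030 T -0.252 g -0.252
(array([0.0042, 0.0013, 0.0708]), array([-0.0001, -0.0073, -0.0065]))
scene [([0.5283, -0.0182, 0.1097], 0.9)]
wrist []
```

Call:
apply_moves --pt "0.004 0.001 0.02 0 -0.007 -0.006" --pt "0.004 0.001 0.055 0 -0.007 -0.006" --pt "0.004 0.001 0.071 0 -0.007 -0.006" --pt "0.004 0.001 0.071 0 -0.007 -0.006"

```text
t: 23.55
tool_pos: [0.5396, -0.1586, 0.2435]
tcp_rot: [[-0.054, 0.998, -0.039], [0.767, 0.067, 0.638], [0.639, 0.004, -0.769]]
ft_force: [0.9, -0.5, 0.8]
finger_gap: 0.0503
grip_force: 0.0
```

Call:
apply_moves --pt "0 0 0 0 0 0" --pt "0 0 0 0 0 0" --pt "0 0 0 0 0 0" --pt "0 0 0 0 0 0" --pt "0 0 0 0 0 0" --fingers 0.0

```text
t: 24.18
tool_pos: [0.5387, -0.1607, 0.2436]
tcp_rot: [[-0.052, 0.998, -0.04], [0.767, 0.065, 0.639], [0.64, 0.003, -0.768]]
ft_force: [-6.9, -2.7, 5.7]
finger_gap: 0.0093
grip_force: 35.4
```

```bash
python3 log.py; sed -i '/^print("t %/d' log.py
```

```text
t 24.18 phi 37.7 tilt 39.8 r 0.0994 x 0.0000 F(hub) [-7.04 -2.27  5.69] M [-0.107  0.791  0.518] T -0.274 Frxonly -0.167 gap 0.0093 grip 35.4
wheel 37.7 tau -0.167 Mc 0.191 T -0.233 g -0.233
```

Call:
apply_moves --pt "0.0043 0 0.0001 0 -0.0436 0" --pt "0.0085 0 0.0004 0 -0.0873 0" --pt "0.0128 0 0.0008 0 -0.1309 0" --pt "0.017 0 0.0015 0 -0.1745 0"

```text
t: 24.68
tool_pos: [0.5378, -0.1465, 0.2528]
tcp_rot: [[-0.057, 0.998, -0.03], [0.867, 0.064, 0.495], [0.495, 0.002, -0.869]]
ft_force: [-5.4, -1.4, -0.3]
finger_gap: 0.0097
grip_force: 34.5
```

```bash
python3 log.py 170 -1
```

```text
wheel -142.1 tau 0.106 Mc 0.046 T 0.313 g -0.107
```

Call:
apply_moves --pt "0.0043 0 0.0001 0 -0.0436 0" --pt "0.0085 0 0.0004 0 -0.0873 0" --pt "0.0128 0 0.0008 0 -0.1309 0"

```text
t: 25.05
tool_pos: [0.537, -0.1346, 0.2582]
tcp_rot: [[-0.061, 0.998, -0.022], [0.924, 0.065, 0.377], [0.378, 0.002, -0.926]]
ft_force: [-5.2, 0.1, -2.3]
finger_gap: 0.0093
grip_force: 34.1
```

```bash
python3 log.py 170 -1
```

```text
wheel -149.6 tau 0.042 Mc -0.073 T 0.034 g -0.386
```

Call:
apply_moves --pt "0.0043 0 0.0001 0 -0.0436 0" --pt "0.0085 0 0.0004 0 -0.0873 0" --pt "0.0128 0 0.0008 0 -0.1309 0"

```text
t: 25.42
tool_pos: [0.5362, -0.1222, 0.2619]
tcp_rot: [[-0.063, 0.998, -0.014], [0.965, 0.064, 0.253], [0.254, 0.002, -0.967]]
ft_force: [-4.1, -0.5, -6.0]
finger_gap: 0.009
grip_force: 34.0
```

```bash
python3 log.py 170 -1
```

```text
wheel -157.1 tau 0.155 Mc -0.167 T 0.224 g -0.196
```

Call:
apply_moves --pt "0.0043 0 0.0001 0 -0.0436 0" --pt "0.0085 0 0.0004 0 -0.0873 0" --pt "0.0128 0 0.0008 0 -0.1309 0"

```text
t: 25.8
tool_pos: [0.5354, -0.1095, 0.264]
tcp_rot: [[-0.064, 0.998, -0.006], [0.99, 0.064, 0.126], [0.126, 0.002, -0.992]]
ft_force: [-1.3, -0.4, -9.8]
finger_gap: 0.0097
grip_force: 33.9
```

```bash
python3 log.py 170 -1
```

```text
wheel -164.5 tau 0.121 Mc -0.077 T 0.229 g -0.191
```

Call:
apply_moves --pt "0.0043 0 0.0001 0 -0.0436 0" --pt "0.0085 0 0.0004 0 -0.0873 0" --pt "0.0128 0 0.0008 0 -0.1309 0"

```text
t: 26.18
tool_pos: [0.5346, -0.0967, 0.2644]
tcp_rot: [[-0.064, 0.998, 0.002], [0.998, 0.064, -0.005], [-0.005, 0.002, -1.0]]
ft_force: [-0.2, -2.3, -13.4]
finger_gap: 0.0094
grip_force: 33.9
```

```bash
python3 log.py 170 -1; python3 fit.py
```

```text
wheel -171.9 tau 0.184 Mc -0.009 T 0.457 g 0.037
-1.1583512553006052 [ 0.33511151  1.51348408 -0.00890793] 21.12440743141957 sd 4.311881278714399
-1.1583539950773472 [ 0.33511152  1.51348407 -0.00890793] 21.124407431404826 sd 4.311881131245754
-1.1584154780401061 [ 0.33511161  1.51348394 -0.00890788] 21.124407431188015 sd 4.311877939808494
[[12.3, -0.02], [24.3, 0.09], [36.4, 0.06], [48.5, -0.04], [60.5, 0.04], [72.5, 0.16], [61.6, -0.0], [49.6, -0.05], [37.5, -0.0], [25.5, 0.13], [13.4, 0.04], [1.3, -0.09], [-9.58, -0.16], [-19.61, -0.02], [-29.66, -0.03], [-39.71, -0.14], [-49.75, -0.16], [-59.79, 0.1], [-69.8, -0.02], [-79.82, 0.04], [-89.82, 0.22], [-99.83, -0.07], [-109.84, -0.11], [-119.85, 0.18], [-129.84, -0.04], [-142.09, 0.1], [-149.59, -0.21], [-157.09, -0.07], [-164.52, -0.1], [-171.94, 0.08]]
```

```bash
python3 - <<'E'
from rel import *
a=[]
for i in range(6):
    d=camera("scene")
    for x in place_of("scene","index_line")[:1]: a.append(x["position"])
a=np.array(a);print(a.round(4).tolist(),a.mean(0))
H=axes(.06);q=(a-[.535,-.1,.165])@H;print(np.degrees(np.arctan2(-q[:,1],q[:,2])).round(1))
o=get_obs();print(o['t'],o['tool_pos'],o['ft_force'])
c=np.array([.0033,0,-.0994])
from scipy.spatial.transform import Rotation as Ro
for k in (2.5,5,7.5,10):
  for s in(1,-1):
    f=s*np.radians(k);print(s*k,(Ro.from_rotvec([0,f,0]).apply(c)-c).round(4))
E
```

```text
[[0.5289, -0.0722, 0.0727], [0.5328, -0.0724, 0.0708], [0.5317, -0.0712, 0.0697], [0.5305, -0.0977, 0.163], [0.5346, -0.0726, 0.0694]] [ 0.5317  -0.07722  0.08912]
[-163.1 -163.6 -163.1 -127.9 -164. ]
26.775 [ 0.53455273 -0.09659965  0.26445081] [ -1.04903304   5.37754612 -25.44364821]
2.5 [-0.0043  0.     -0.    ]
-2.5 [0.0043 0.     0.0002]
5 [-0.0087  0.      0.0001]
-5 [0.0087 0.     0.0007]
7.5 [-0.013   0.      0.0004]
-7.5 [0.0129 0.     0.0013]
10 [-0.0173  0.      0.0009]
-10 [0.0172 0.     0.0021]
```

Call:
apply_moves --pt "0 0 0 0 0 0" --pt "0 0 0 0 0 0" --pt "0 0 0 0 0 0" --fingers 0.04

```text
t: 27.15
tool_pos: [0.5368, -0.0974, 0.2674]
tcp_rot: [[-0.064, 0.998, 0.008], [0.998, 0.064, -0.004], [-0.005, 0.008, -1.0]]
ft_force: [0.8, -0.2, -0.1]
finger_gap: 0.0399
grip_force: 0.0
```

```bash
python3 - <<'E'
from rel import *
L=open('rec.txt').read().split('\n')
L=[l for l in L if l]
for i in range(len(L)-5,len(L)):
    p=L[i].split();p[0]=str(float(p[0])+2);L[i]=' '.join(p)
open('rec.txt','w').write('\n'.join(L)+'\n')
o=get_obs();print(o['t'],o['tool_pos'],o['ft_force'])
print(goto(*tool(.06,0,[.535,-.1,.165],.098)))
E
python3 fit.py|head -1
```

```text
27.15 [ 0.53678886 -0.09740769  0.2674157 ] [ 0.81713997 -0.20209607 -0.10105014]
(array([-0.0024, -0.002 ,  0.0044]), array([0.0076, 0.0049, 0.0045]))
-1.8940071952536444 [ 0.33593658  1.51294881 -0.00667433] 20.87741082101087 sd 4.3123053834269705
```

Call:
apply_moves --pt "-0.0024 -0.002 0.0044 0.0076 0.0049 0.0045" --pt "-0.0024 -0.002 0.0044 0.0076 0.0049 0.0045" --pt "-0.0024 -0.002 0.0044 0.0076 0.0049 0.0045"

```text
t: 27.52
tool_pos: [0.5337, -0.0995, 0.2612]
tcp_rot: [[-0.06, 0.998, -0.004], [0.998, 0.06, 0.001], [0.001, -0.004, -1.0]]
ft_force: [-0.0, -0.1, 0.1]
finger_gap: 0.0396
grip_force: 0.0
```

Call:
apply_moves --pt "0 0 0 0 0 0" --pt "0 0 0 0 0 0" --pt "0 0 0 0 0 0" --pt "0 0 0 0 0 0" --pt "0 0 0 0 0 0" --fingers 0.0

```text
t: 28.15
tool_pos: [0.5347, -0.0994, 0.2615]
tcp_rot: [[-0.06, 0.998, -0.002], [0.998, 0.06, 0.001], [0.001, -0.002, -1.0]]
ft_force: [5.1, 0.2, -2.2]
finger_gap: 0.0096
grip_force: 38.8
```

```bash
python3 log.py 170; python3 -c "
from plant import *
o=get_obs();print(o['tool_pos'],o['ft_force'])"
```

```text
wheel -170.4 tau 0.007 Mc 0.010 T 0.027 g 0.027
[ 0.53465725 -0.09937728  0.26146558] [ 5.07403223  0.22029669 -2.22023112]
```

Call:
apply_moves --pt "0.0043 0 0.0001 0 -0.0436 0" --pt "0.0085 0 0.0004 0 -0.0873 0" --pt "0.0128 0 0.0008 0 -0.1309 0"

```text
t: 28.52
tool_pos: [0.5339, -0.0868, 0.2606]
tcp_rot: [[-0.06, 0.998, 0.006], [0.99, 0.06, -0.131], [-0.131, -0.002, -0.991]]
ft_force: [5.5, -2.5, -6.4]
finger_gap: 0.0095
grip_force: 38.0
```

```bash
python3 log.py 170 -1
```

```text
wheel -177.9 tau 0.182 Mc -0.146 T 0.315 g -0.105
```

Call:
apply_moves --pt "0.0043 0 0.0001 0 -0.0436 0" --pt "0.0085 0 0.0004 0 -0.0873 0" --pt "0.0128 0 0.0008 0 -0.1309 0"

```text
t: 28.9
tool_pos: [0.5331, -0.0744, 0.258]
tcp_rot: [[-0.059, 0.998, 0.014], [0.964, 0.061, -0.26], [-0.26, -0.002, -0.966]]
ft_force: [6.7, -4.9, -8.2]
finger_gap: 0.0097
grip_force: 37.7
```

```bash
python3 log.py 170 -1
```

```text
wheel -185.4 tau 0.284 Mc -0.415 T 0.304 g -0.116
```

Call:
apply_moves --pt "0.0043 0 0.0001 0 -0.0436 0" --pt "0.0085 0 0.0004 0 -0.0873 0" --pt "0.0128 0 0.0008 0 -0.1309 0"

```text
t: 29.28
tool_pos: [0.5323, -0.0625, 0.2539]
tcp_rot: [[-0.057, 0.998, 0.021], [0.922, 0.061, -0.383], [-0.384, -0.002, -0.923]]
ft_force: [7.2, -7.1, -8.6]
finger_gap: 0.0096
grip_force: 37.3
```

```bash
python3 log.py 170 -1
```

```text
wheel -192.9 tau 0.346 Mc -0.468 T 0.407 g -0.013
```

Call:
apply_moves --pt "0.0043 0 0.0001 0 -0.0436 0" --pt "0.0085 0 0.0004 0 -0.0873 0" --pt "0.0128 0 0.0008 0 -0.1309 0"

```text
t: 29.65
tool_pos: [0.5316, -0.0512, 0.2482]
tcp_rot: [[-0.054, 0.998, 0.029], [0.864, 0.061, -0.501], [-0.501, -0.002, -0.865]]
ft_force: [7.9, -11.5, -10.6]
finger_gap: 0.0096
grip_force: 36.9
```

```bash
python3 log.py 170 -1
```

```text
wheel -200.5 tau 0.476 Mc -0.591 T 0.613 g 0.193
```

Call:
apply_moves --pt "0.0043 0 0.0001 0 -0.0436 0" --pt "0.0085 0 0.0004 0 -0.0873 0" --pt "0.0128 0 0.0008 0 -0.1309 0"

```text
t: 30.02
tool_pos: [0.5309, -0.0407, 0.2411]
tcp_rot: [[-0.05, 0.998, 0.035], [0.791, 0.061, -0.609], [-0.61, -0.003, -0.792]]
ft_force: [9.2, -13.9, -11.1]
finger_gap: 0.0091
grip_force: 36.5
```

```bash
python3 log.py 170 -1
```

```text
wheel -208.0 tau 0.438 Mc -0.648 T 0.461 g 0.041
```

Call:
apply_moves --pt "0.0043 0 0.0001 0 -0.0436 0" --pt "0.0085 0 0.0004 0 -0.0873 0" --pt "0.0128 0 0.0008 0 -0.1309 0"

```text
t: 30.4
tool_pos: [0.5303, -0.0314, 0.2327]
tcp_rot: [[-0.045, 0.998, 0.041], [0.704, 0.061, -0.708], [-0.709, -0.003, -0.706]]
ft_force: [10.2, -16.6, -10.8]
finger_gap: 0.0097
grip_force: 36.1
```

```bash
python3 log.py 170 -1; python3 fit.py|head -1;  python3 -c "
from plant import *
o=get_obs();print(o['t'],o['tool_pos'],o['ft_force'])"
```

```text
wheel -215.4 tau 0.422 Mc -0.648 T 0.419 g -0.001
3.4722801645712837 [ 0.32186712  1.53131977 -0.01906867] 25.53445805974908 sd 3.577146222224135
30.4 [ 0.53030207 -0.03136773  0.23272264] [ 10.2369152  -16.63661399 -10.82273168]
```

```bash
python3 - <<'E'
from rel import *
from scipy.spatial.transform import Rotation as Ro
o=get_obs();A=np.array(o["tcp_rot"]);hub=np.array([.535,-.1,.165])
c=A.T@(o["tool_pos"]-hub);print("c",c,"Ftool",A.T@o["ft_force"]);c[1]=0
for k in (2.5,5,7.5): print(k,(Ro.from_rotvec([0,np.radians(k),0]).apply(c)-c).round(4))
E
```

```text
c [ 0.00053839 -0.00069437 -0.09653002] Ftool [-4.50593331  9.23284323 19.82811262]
2.5 [-0.0042  0.      0.0001]
5 [-0.0084  0.      0.0003]
7.5 [-0.0126  0.      0.0008]
```

Call:
apply_moves --pt "0 0.001 0.001 0 0 0" --pt "-0.0042 0.001 0.0011 0 0.0436 0" --pt "-0.0084 0.001 0.0013 0 0.0873 0" --pt "-0.0126 0.001 0.0018 0 0.1309 0"

```text
t: 30.9
tool_pos: [0.5309, -0.0401, 0.2405]
tcp_rot: [[-0.05, 0.998, 0.034], [0.794, 0.06, -0.605], [-0.606, -0.004, -0.796]]
ft_force: [-0.1, 0.0, -3.2]
finger_gap: 0.0094
grip_force: 38.6
```

```bash
python3 log.py 170 1
```

```text
wheel -208.5 tau -0.192 Mc 0.068 T -0.418 g 0.002
```

Call:
apply_moves --pt "-0.0042 0 0.0001 0 0.0436 0" --pt "-0.0084 0 0.0003 0 0.0873 0" --pt "-0.0126 0 0.0008 0 0.1309 0"

```text
t: 31.28
tool_pos: [0.5316, -0.0505, 0.2477]
tcp_rot: [[-0.054, 0.998, 0.027], [0.866, 0.06, -0.496], [-0.497, -0.003, -0.868]]
ft_force: [0.2, 0.5, -2.8]
finger_gap: 0.0095
grip_force: 38.9
```

```bash
python3 log.py 170 1
```

```text
wheel -201.0 tau -0.178 Mc 0.158 T -0.292 g 0.128
```

Call:
apply_moves --pt "-0.0042 0 0.0001 0 0.0436 0" --pt "-0.0084 0 0.0003 0 0.0873 0" --pt "-0.0126 0 0.0008 0 0.1309 0"

```text
t: 31.65
tool_pos: [0.5323, -0.0617, 0.2535]
tcp_rot: [[-0.057, 0.998, 0.02], [0.924, 0.06, -0.378], [-0.379, -0.003, -0.925]]
ft_force: [-0.8, 1.7, -0.5]
finger_gap: 0.0091
grip_force: 39.2
```

```bash
python3 log.py 170 1
```

```text
wheel -193.5 tau -0.171 Mc 0.206 T -0.227 g 0.193
```

Call:
apply_moves --pt "-0.0042 0 0.0001 0 0.0436 0" --pt "-0.0084 0 0.0003 0 0.0873 0" --pt "-0.0126 0 0.0008 0 0.1309 0"

```text
t: 32.02
tool_pos: [0.5331, -0.0735, 0.2577]
tcp_rot: [[-0.059, 0.998, 0.013], [0.965, 0.06, -0.255], [-0.255, -0.003, -0.967]]
ft_force: [-1.4, 2.2, 2.2]
finger_gap: 0.0097
grip_force: 39.4
```

```bash
python3 log.py 170 1
```

```text
wheel -186.0 tau -0.154 Mc 0.259 T -0.129 g 0.291
```

Call:
apply_moves --pt "-0.0042 0 0.0001 0 0.0436 0" --pt "-0.0084 0 0.0003 0 0.0873 0" --pt "-0.0126 0 0.0008 0 0.1309 0"

```text
t: 32.4
tool_pos: [0.5339, -0.0858, 0.2604]
tcp_rot: [[-0.06, 0.998, 0.005], [0.99, 0.06, -0.126], [-0.127, -0.003, -0.992]]
ft_force: [-1.7, 3.5, 3.6]
finger_gap: 0.0091
grip_force: 39.6
```

```bash
python3 log.py 170 1
```

```text
wheel -178.5 tau -0.288 Mc 0.344 T -0.384 g 0.036
```

Call:
apply_moves --pt "-0.0042 0 0.0001 0 0.0436 0" --pt "-0.0084 0 0.0003 0 0.0873 0" --pt "-0.0126 0 0.0008 0 0.1309 0"

```text
t: 32.78
tool_pos: [0.5346, -0.0983, 0.2614]
tcp_rot: [[-0.06, 0.998, -0.003], [0.998, 0.06, 0.004], [0.004, -0.003, -1.0]]
ft_force: [-1.9, 3.1, 4.0]
finger_gap: 0.0096
grip_force: 39.8
```

```bash
python3 log.py 170 1
```

```text
wheel -171.0 tau -0.306 Mc 0.419 T -0.356 g 0.064
```

Call:
apply_moves --pt "-0.0042 0 0.0001 0 0.0436 0" --pt "-0.0084 0 0.0003 0 0.0873 0" --pt "-0.0126 0 0.0008 0 0.1309 0"

```text
t: 33.15
tool_pos: [0.5355, -0.111, 0.2608]
tcp_rot: [[-0.06, 0.998, -0.01], [0.989, 0.061, 0.134], [0.135, -0.002, -0.991]]
ft_force: [-1.4, 1.9, 5.2]
finger_gap: 0.0094
grip_force: 39.9
```

```bash
python3 log.py 170 1
```

```text
wheel -163.5 tau -0.246 Mc 0.444 T -0.179 g 0.241
```

Call:
apply_moves --pt "-0.0042 0 0.0001 0 0.0436 0" --pt "-0.0084 0 0.0003 0 0.0873 0" --pt "-0.0126 0 0.0008 0 0.1309 0"

```text
t: 33.52
tool_pos: [0.5362, -0.1233, 0.2585]
tcp_rot: [[-0.058, 0.998, -0.018], [0.963, 0.061, 0.262], [0.263, -0.002, -0.965]]
ft_force: [-2.3, 2.4, 6.9]
finger_gap: 0.0098
grip_force: 40.0
```

```bash
python3 log.py 170 1; python3 fit.py|head -1;  python3 -c "
from plant import *
o=get_obs();print(o['t'],o['tool_pos'],o['ft_force'])"
```

```text
wheel -156.0 tau -0.398 Mc 0.578 T -0.430 g -0.010
-1.3095422604545763 [0.32055077 1.58995099 0.00943366] 40.349290102141005 sd 3.1956472227784696
33.525 [ 0.53624872 -0.12333731  0.25849664] [-2.30026027  2.40655145  6.88898126]
```

```bash
cat > var.py <<'E'
import numpy as np
from scipy.optimize import least_squares
D=np.loadtxt("rec.txt");w,tau,M,d=D.T;w=np.radians(w);n=len(w)
def run(dragfree,pb,pk,loss,s=slice(None)):
    def f(p):
        T=tau*(1+p[2])+M; e=(T+(.42+p[4])*d-p[1]*np.sin(w+p[0])-p[3])/.1
        return np.r_[e[s],(p[1]-.3)/.03,(p[2]-1.55)/pk,p[3]/pb,p[4]/dragfree]
    r=least_squares(f,[0,.3,1.5,0,0],loss=loss);return np.degrees(r.x[0]).round(1),r.x[1:].round(3)
for a in [(1e-3,.03,.15,'linear'),(.1,.03,.15,'linear'),(1e-3,1e-3,.15,'linear'),(1e-3,.3,.15,'linear'),(1e-3,.03,.15,'soft_l1')]:print(a,*run(*a))
print("first25",run(1e-3,.03,.15,'linear',slice(0,25)),"rest",run(1e-3,.03,.15,'linear',slice(25,n)),"ccw",run(1e-3,.03,.15,'linear',d<0),"cw",run(1e-3,.03,.15,'linear',d>0))
E
python3 var.py
```

```text
(0.001, 0.03, 0.15, 'linear') -1.3 [ 0.319  1.589  0.009 -0.   ]
(0.1, 0.03, 0.15, 'linear') -5.0 [ 0.274  1.353  0.002 -0.117]
(0.001, 0.001, 0.15, 'linear') -1.8 [ 0.318  1.578  0.    -0.   ]
(0.001, 0.3, 0.15, 'linear') -1.2 [ 0.319  1.592  0.012 -0.   ]
(0.001, 0.03, 0.15, 'soft_l1') -0.4 [ 0.32   1.586  0.004 -0.   ]
first25 (np.float64(-5.9), array([ 0.335,  1.516,  0.007, -0.   ])) rest (np.float64(-4.9), array([ 0.294,  1.741, -0.005, -0.   ])) ccw (np.float64(1.1), array([ 0.302,  1.482, -0.043, -0.   ])) cw (np.float64(-8.1), array([ 0.302,  1.646,  0.028, -0.   ]))
```

Call:
apply_moves --pt "0.0042 0 0.0001 0 -0.0436 0" --pt "0.0084 0 0.0003 0 -0.0873 0" --pt "0.0126 0 0.0008 0 -0.1309 0"

```text
t: 33.9
tool_pos: [0.5355, -0.1121, 0.2606]
tcp_rot: [[-0.059, 0.998, -0.01], [0.99, 0.06, 0.129], [0.13, -0.002, -0.992]]
ft_force: [-1.3, -3.1, 1.4]
finger_gap: 0.0097
grip_force: 39.7
```

```bash
python3 log.py 170 -1
```

```text
wheel -162.8 tau 0.272 Mc -0.495 T 0.192 g -0.228
```

Call:
apply_moves --pt "0.0042 0 0.0001 0 -0.0436 0" --pt "0.0084 0 0.0003 0 -0.0873 0"

```text
t: 34.15
tool_pos: [0.535, -0.1037, 0.2613]
tcp_rot: [[-0.06, 0.998, -0.005], [0.997, 0.06, 0.042], [0.042, -0.002, -0.999]]
ft_force: [-0.9, -4.2, -0.4]
finger_gap: 0.0094
grip_force: 39.3
```

```bash
python3 log.py 170 -1
```

```text
wheel -167.8 tau 0.395 Mc -0.557 T 0.443 g 0.023
```

Call:
apply_moves --pt "0.0042 0 0.0001 0 -0.0436 0" --pt "0.0084 0 0.0003 0 -0.0873 0"

```text
t: 34.4
tool_pos: [0.5345, -0.0953, 0.2612]
tcp_rot: [[-0.06, 0.998, 0.0], [0.997, 0.06, -0.045], [-0.045, -0.002, -0.999]]
ft_force: [-0.2, -5.3, -1.7]
finger_gap: 0.0094
grip_force: 39.1
```

```bash
python3 log.py 170 -1
```

```text
wheel -172.8 tau 0.504 Mc -0.632 T 0.644 g 0.224
```

Call:
apply_moves --pt "0.0042 0 0.0001 0 -0.0436 0" --pt "0.0084 0 0.0003 0 -0.0873 0"

```text
t: 34.65
tool_pos: [0.534, -0.087, 0.2605]
tcp_rot: [[-0.06, 0.998, 0.005], [0.989, 0.06, -0.132], [-0.132, -0.003, -0.991]]
ft_force: [0.1, -4.5, -2.8]
finger_gap: 0.0096
grip_force: 38.8
```

```bash
python3 log.py 170 -1
```

```text
wheel -177.8 tau 0.396 Mc -0.744 T 0.256 g -0.164
```

Call:
apply_moves --pt "0.0042 0 0.0001 0 -0.0436 0" --pt "0.0084 0 0.0003 0 -0.0873 0"

```text
t: 34.9
tool_pos: [0.5334, -0.0787, 0.259]
tcp_rot: [[-0.06, 0.998, 0.01], [0.974, 0.06, -0.217], [-0.218, -0.003, -0.976]]
ft_force: [0.7, -4.5, -3.7]
finger_gap: 0.0089
grip_force: 38.6
```

```bash
python3 log.py 170 -1
```

```text
wheel -182.8 tau 0.350 Mc -0.800 T 0.085 g -0.335
```

Call:
apply_moves --pt "0.0042 0 0.0001 0 -0.0436 0" --pt "0.0084 0 0.0003 0 -0.0873 0"

```text
t: 35.15
tool_pos: [0.5329, -0.0706, 0.2568]
tcp_rot: [[-0.059, 0.998, 0.015], [0.952, 0.06, -0.302], [-0.302, -0.003, -0.953]]
ft_force: [0.9, -6.5, -4.3]
finger_gap: 0.0095
grip_force: 38.3
```

```bash
python3 log.py 170 -1
```

```text
wheel -187.8 tau 0.472 Mc -0.793 T 0.402 g -0.018
```

Call:
apply_moves --pt "0.0042 0 0.0001 0 -0.0436 0" --pt "0.0084 0 0.0003 0 -0.0873 0"

```text
t: 35.4
tool_pos: [0.5324, -0.0628, 0.2539]
tcp_rot: [[-0.057, 0.998, 0.02], [0.922, 0.06, -0.383], [-0.384, -0.003, -0.923]]
ft_force: [2.2, -7.9, -5.9]
finger_gap: 0.0096
grip_force: 38.0
```

```bash
python3 log.py 170 -1; python3 var.py; python3 -c "
from plant import *
o=get_obs();print(o['t'],o['tool_pos'],o['ft_force'])"
```

```text
wheel -192.8 tau 0.489 Mc -0.800 T 0.437 g 0.017
(0.001, 0.03, 0.15, 'linear') 0.2 [ 0.316  1.594  0.006 -0.   ]
(0.1, 0.03, 0.15, 'linear') -4.0 [ 2.670e-01  1.335e+00 -1.000e-03 -1.280e-01]
(0.001, 0.001, 0.15, 'linear') -0.1 [ 0.315  1.587  0.    -0.   ]
(0.001, 0.3, 0.15, 'linear') 0.4 [ 0.316  1.597  0.008 -0.   ]
(0.001, 0.03, 0.15, 'soft_l1') 1.4 [ 0.318  1.594  0.002 -0.   ]
first25 (np.float64(-5.9), array([ 0.335,  1.516,  0.007, -0.   ])) rest (np.float64(-4.6), array([ 0.29 ,  1.707, -0.005, -0.   ])) ccw (np.float64(2.4), array([ 0.298,  1.474, -0.049, -0.   ])) cw (np.float64(-8.1), array([ 0.302,  1.646,  0.028, -0.   ]))
35.4 [ 0.53238946 -0.06278873  0.25388407] [ 2.24615868 -7.85529611 -5.89647553]
```

Call:
apply_moves --pt "-0.0059 0 0.0002 0 0.0611 0" --pt "-0.0118 0 0.0007 0 0.1222 0" --pt "-0.0176 0 0.0016 0 0.1833 0" --pt "-0.0234 0 0.0029 0 0.2443 0" --pt "-0.0234 0 0.0029 0 0.2443 0" --pt "-0.0234 0 0.0029 0 0.2443 0" --pt "-0.0234 0 0.0029 0 0.2443 0"

```text
t: 36.28
tool_pos: [0.5338, -0.0847, 0.26]
tcp_rot: [[-0.061, 0.998, 0.005], [0.987, 0.061, -0.148], [-0.148, -0.004, -0.989]]
ft_force: [-0.5, -2.6, 0.5]
finger_gap: 0.0096
grip_force: 39.4
```

```bash
python3 log.py 170; python3 - <<'E'
from rel import *
a=[]
for i in range(6):
    camera("scene")
    for x in place_of("scene","index_line")[:1]: a.append(x["position"])
a=np.array(a);q=(a-[.535,-.1,.165])@axes(.06);print(np.degrees(np.arctan2(-q[:,1],q[:,2])).round(1))
o=get_obs();print(o['t'],o['tool_pos'],o['ft_force'],o['grip_force'])
E
```

```text
wheel -179.2 tau 0.248 Mc -0.076 T 0.552 g 0.552
[-172.4 -172.9 -171.6 -169.9 -172.9 -173.1]
36.875 [ 0.53379257 -0.08469786  0.2600299 ] [-2.43634985 -0.18914558  3.45008068] 39.8292875289917
```

```bash
python3 -c "
from plant import *
print(close_job())"
```

```text
the job is handed in; nothing more can be done
None
```

I turned the wheel about 179° counter-clockwise from its start, holding it still with about 40 N of grip. By my estimate that puts the heavy side within about 5° of straight down, though the force readings were noisy and the hand-in gave no verdict.

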